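Kit up a pump rebuild: tip out the bin, rack the plates

ROBOT

A 6-joint arm with a two-finger parallel gripper is mounted at the origin on the work surface. World frame = base frame: x ahead of the robot, y to its left, z up, the work surface at z = 0. Lengths are in m, angles in rad, forces in N, time in s.
With the tool pointing down it reaches from about 0.3 to 0.85 m from the base axis. Payload 5.4 kg.
Tool frame: the origin (TCP) lies at the very end of the fingers, on their centre line; the grasp point (between the pads) lies 19 mm behind it (env.grip_depth is the distance from the TCP to the grasp point, in m); z points along the fingers, y is the direction in which the jaws open and shut (so a half turn about z gives the same grasp; the last joint's range is limited). The gripper opens to 85 mm and grips with 20 to 120 N. Pads are 22 mm wide; open, the fingers measure 114 mm over their backs; the gripper's body (76 mm by 85 mm) begins 54 mm behind the grasp point. The pads swing forward as they close: fully open they stand 13 mm farther back than shut.
Start: joints at [1.088, 0.158, 1.597, -0, 1.386, -0.21], TCP at [0.155, 0.554, 0.231] pointing down, gripper open.
Joint ranges: [-2.91, 2.91], [-0.94, 2.29], [0.18, 2.7], [-1.29, 4.43], [0.17, 2.64], [-3, 3]. Speed limits (rad/s): [2.57, 2.57, 3.14, 3.14, 3.14, 3.14].

INTERFACE

Orientations are given as a 3x3 rotation matrix whose columns are the frame's x, y, z axes.
In Python, from rig import env gives the robot as it stands.
- The arm moves only by the tool move_arm, never from a script. Its arguments are lists of equal length, an entry for each row: "hand": the closure, from 0 (fully open) to 1 (shut); "delta_pos": the shift along the tool's x, y, z in mm, a list of three; "yaw": the turn about the tool's z in degrees. A call has 1 to 5 rows; each row is the pose to reach, as a shift and turn from the pose commanded when the call began, along the tool's axes at that moment; what a row does not reach only later rows make up. A row lasts 1/8 s, in which the tool goes at most 62.5 mm and 10.7 degrees, less where a joint would pass 70% of its speed; a pose out of reach is approached as far as the arm can. A call with a gripper value outside its range is refused whole. The fingers move at their own pace and stop on an object; "newtons" is the grip in N (left out, the last holds). Time passes only in rows, so rows that repeat a pose let the fingers close. It gives the time, the measured TCP pose, the force and the opening at its end, in the units of the state.
- env.get_state(): the state, without advancing time (a new reading comes with each control period).
- env.camera(name): name is "scene" or "top" or "wrist"; returns (picture, depth): 384x512x3 uint8, blue, green, red; 384x512 float32, m along the optical axis (not along the pixel's ray), 0 where there is no reading.
- env.calibration(name): a dict with "vfov" (degrees; the focal length in pixels is half the picture's height over the tangent of half this angle, whatever the lens; pixels are square), "cx", "cy" (the principal point, pixels), "k1" (the pictures are not rectified: a ray, as slopes to the right and down, at radius r is drawn at 1 + k1 r^2 times it, then the intrinsics apply), "R" (3x3) and "t" (3): a world point X has camera coordinates R X + t. Camera axes: x right, y down, z forward; pixel columns grow to the right and rows downward; lengths in m; the calibration is good to about 2 mm. A picture is of the moment at which its call begins: read the wrist's pose just before it. calibration takes no time and is no camera call; for the wrist camera it gives the pose at the moment of the call.
- env.job_done(): hands the job in, once; it reports no verdict.
Trained networks look in the newest picture that a camera, given by its name, has taken for a name from the list of things; names that differ only in an ending like _2 or _b are one class to them, and where a whole thing is asked for, a point or a joint stands for the part that bears it (a point fixed in the world has none). Each returns a list of dicts, best first, with "score" (0 to 1); they miss things now and then, are a little off and sometimes report something else, mostly with a low value. They report only what shows in the picture. A call takes as long as a camera call.
- env.search_frame(target, camera): "extent" ([left, top, right, bottom] in pixels, round what is visible of it).
- env.spot_point(target, camera): "position" ([column, row] in pixels: a listed point, or the origin of a listed thing).
The state is a dict: "t": time; "joint_positions": joint angles; "qd": joint speeds; "joint_torque": joint torques, N m; "ee_pos": TCP position; "ee_rot": TCP orientation; "ft_force": force on the tool from outside, world axes, zero at the start; "torque": the same for the moment, N m; "finger_gap": opening from 0.0 (shut) to 1.0 (fully open).
Only numpy, scipy, OpenCV 4.12 (cv2) and the standard library are available. Lean on these libraries where they do the work, as an engineer would, in place of code of your own. Each camera call takes 0.05 s, during which the arm holds its last target. There are 200 camera calls.

TASK

Make up the kit for a pump rebuild: slide the pan under the lip of the blue tilt-out bin, pull the bin forward right to its stop so that every nut tips out into the pan, then swing the bin fully shut again. Draw every cover plate up out of the grey rack and stand it on end in a slot of the green kit stand, centred along the slot, and bring the pan with all the nuts in it to rest squarely inside the yellow outline (its red grip tab may stick out). Do not shove the other things on the bench about.

Things in the scene. Friction and masses are not known exactly. Their poses are not given: they have to be found in the camera images.
- bin (a joint): tilt of the blue tilt-out bin, rad: 0 = shut (floor level), 1.3 = tipped fully forward on its stop. It turns about a level hinge line along its front lower edge, its top swinging to -x of bin_stand; light friction. Past 1.2 it settles on the stop by its weight, from 0.9 to 1.2 it stays where left, below 0.9 it falls shut. Takes 3 to 6 N at the bar
- bin_stand: fixed yellow cabinet, 140 deep, 170 wide, 125 mm high, carrying the bin. Origin on the table straight below the middle of the hinge line; -x points out of the front, y along the hinge; its front face is at x = +5 mm. Tipped parts land 20 to 110 mm in front of the hinge line, so the pan belongs with its centre about 85 mm in front, long side along the hinge
- bin_hinge (a point): middle of the bin's hinge line, 145 mm above the table, fixed, axes as bin_stand. The bin is open on top, 138 wide (y), 110 deep, back wall 60 high, sides 60 (110 for the first 34 mm behind the hinge). A lip 50 mm long runs forward from the hinge, rising 12 degrees when shut, its sides to 34 mm above the hinge; fully tipped its end is 25 mm in front and 100 mm above the table
- bin_bar (a point): middle of the bin's pull bar: a level round steel bar, 10 mm thick, 130 mm free length along y between the side walls; moves with the bin. Shut, it is 12 mm behind (+x) and 100 mm above the hinge line. Clear space round it: 90 mm down to the bin's floor, 85 mm behind it. Near the stop it moves mostly downward
- pan: loose open aluminium pan, 150 (x) by 220 (y) by 55 mm high, walls 4 mm, 0.3 to 0.6 kg. Origin: centre of its underside. Red upright grip tab beyond its +y end: centre at local (0, 136 mm), 14 thick (y), 44 wide (x), from 30 to 110 mm above the table, 19 mm clear of the pan's wall. Slides freely on the table when drawn by the tab; may be lifted
- rack: fixed grey storage rack with black end plates, 78 (x) by 177 (y) by 42 mm high. Origin: centre of its underside. Three parallel slots running along x at local y = -50, 0, +50 mm, each 11 mm wide, 66 mm long, floor 6 mm above the table (36 mm deep)
- kit: fixed green kit stand, 80 (x) by 180 (y) by 40 mm high. Origin: centre of its underside. Three parallel slots running along x, open at both ends, at local y = -50, 0, +50 mm, each 14 mm wide, floor 6 mm above the table (34 mm deep). All three are empty at the start
- spot (a point): centre of the yellow outline painted on the table in front of the kit stand (180 mm to its local -x), axes as the kit stand's. Inner opening of the outline 160 (x) by 240 (y) mm; paint only, no height
- nut0: brass hexagonal union nut with a round collar, 24 mm across the flats (28 over corners), 20 mm high, 50 g, loose in the bin at the start. Origin: centre of its hexagonal underside. None at the start if absent
- nut1: brass hexagonal union nut with a round collar, 24 mm across the flats (28 over corners), 20 mm high, 50 g, loose in the bin at the start. Origin: centre of its hexagonal underside. None at the start if absent
- nut2: brass hexagonal union nut with a round collar, 24 mm across the flats (28 over corners), 20 mm high, 50 g, loose in the bin at the start. Origin: centre of its hexagonal underside. None at the start if absent
- nut3: brass hexagonal union nut with a round collar, 24 mm across the flats (28 over corners), 20 mm high, 50 g, loose in the bin at the start. Origin: centre of its hexagonal underside. None at the start if absent
- nut4: brass hexagonal union nut with a round collar, 24 mm across the flats (28 over corners), 20 mm high, 50 g, loose in the bin at the start. Origin: centre of its hexagonal underside. None at the start if absent
- nut5: brass hexagonal union nut with a round collar, 24 mm across the flats (28 over corners), 20 mm high, 50 g, loose in the bin at the start. Origin: centre of its hexagonal underside. None at the start if absent
- plate0: aluminium cover plate, 60 wide (x), 8 thick (y), 90 mm tall (z), 110 g, standing on end in a rack slot at the start so that its upper 48 mm stand out. Origin: middle of its lower edge (underside centre); z runs up the plate. None at the start if absent
- plate1: aluminium cover plate, 60 wide (x), 8 thick (y), 90 mm tall (z), 110 g, standing on end in a rack slot at the start so that its upper 48 mm stand out. Origin: middle of its lower edge (underside centre); z runs up the plate. None at the start if absent
- plate2: aluminium cover plate, 60 wide (x), 8 thick (y), 90 mm tall (z), 110 g, standing on end in a rack slot at the start so that its upper 48 mm stand out. Origin: middle of its lower edge (underside centre); z runs up the plate. None at the start if absent
- socket: small steel socket, 28 mm diameter, 32 high; bystander. Origin: its underside centre
- spacer: dark steel stepped spacer, 40 mm diameter, 30 high; bystander. Origin: its underside centre

How it is judged:
By the outcome, as a careful person would: the job done as asked, in the order asked, and still so for the second after the job is handed in, with the robot touching nothing.
Of nut0, nut1, nut2, nut3, nut4, nut5 only 3 to 6 are there at a start; the rules pass over those that are not, and their reading is None.
Of plate0, plate1, plate2 only 2 to 3 are there at a start; the rules pass over those that are not, and their reading is None.
At some moment in a run one of pan may be knocked a few centimetres aside while the robot is not near it.
It also fails if it takes over 210 s, if anything falls off the work surface, if the arm or the gripper's body presses on something with over 40 N, if the wrist force passes 120 N, or if a joint passes its speed limit or range.

## Working session

There is one attempt and no reset: what is moved stays moved. The work goes in short steps, Python scripts to look and compute and a tool call to move; the robot and the scene stay as the last step left them, time stands still between calls to the robot, and variables do not carry over. Pictures are saved under pics/ and viewed, about 12 in all and at most 16, crops included, and the job is handed in when it is done.

Besides the shell and the picture viewer there is one more tool, called in YAML: its name, and indented under it one key for each argument. move_arm: Moves the arm, as the interface text tells. Its arguments: {"type":"object","properties":{"hand":{"type":"array"},"delta_pos":{"type":"array"},"yaw":{"type":"array"},"newtons":{"type":"number"}},"required":["hand","delta_pos","yaw"]}

```bash
ls; mkdir -p pics; cat > h.py <<'E'
import numpy as np, cv2
from rig import env
def undist(cal,uv):
    f=192/np.tan(np.radians(cal["vfov"])/2)
    d=(np.atleast_2d(np.array(uv,float))-[cal["cx"],cal["cy"]])/f
    s=d.copy()
    for _ in range(20): s=d/(1+cal["k1"]*(s**2).sum(1,keepdims=True))
    return s
def to_plane(cal,uv,z):
    s=undist(cal,uv); R=np.array(cal["R"]);t=np.array(cal["t"])
    c=-R.T@t; d=np.c_[s,np.ones(len(s))]@R
    return c+d*((z-c[2])/d[:,2])[:,None]
def cloud(cal,depth):
    v,u=np.mgrid[:384,:512]
    s=undist(cal,np.c_[u.ravel(),v.ravel()]); z=depth.ravel()[:,None]
    R=np.array(cal["R"]);t=np.array(cal["t"])
    return ((np.c_[s,np.ones(len(s))]*z-t)@R).reshape(384,512,3)
def proj(cal,X):
    X=np.atleast_2d(X);R=np.array(cal["R"]);t=np.array(cal["t"])
    c=X@R.T+t; s=c[:,:2]/c[:,2:]; f=192/np.tan(np.radians(cal["vfov"])/2)
    return s*(1+cal["k1"]*(s**2).sum(1,keepdims=True))*f+[cal["cx"],cal["cy"]]
E
python3 - <<'E'
from h import *
print({k:np.round(v,3).tolist() for k,v in env.get_state().items()})
for n in("scene","top"):
    p,d=env.camera(n); c=env.calibration(n); np.savez(f"{n}0.npz",p=p,d=d); cv2.imwrite(f"pics/{n}0.png",p)
    print(n,c)
    for t in("pan","rack","kit","bin_stand","plate0","nut0","spot","bin_bar","bin_hinge","socket","spacer"):
        r=env.spot_point(t,n); print(t,[(round(q["score"],2),np.round(q["position"]).tolist()) for q in r[:6]])
E
```

```text
pics
{'t': 0.0, 'joint_positions': [1.088, 0.159, 1.598, -0.0, 1.386, -0.21], 'qd': [0.001, 0.001, 0.001, -0.001, 0.001, -0.001], 'joint_torque': [-0.002, -39.601, -33.142, -0.0, 0.008, 0.0], 'ee_pos': [0.155, 0.553, 0.23], 'ee_rot': [[-0.963, 0.269, -0.001], [0.269, 0.963, -0.002], [0.0, -0.002, -1.0]], 'ft_force': [0.437, 0.208, 0.652], 'torque': [0.02, -0.049, -0.022], 'finger_gap': 1.004}
scene {'vfov': 43.80056765966973, 'cx': 256.6392106885707, 'cy': 191.39850177456455, 'k1': -0.14398056461485947, 'R': array([[-0.86122452,  0.50818572, -0.00629284],
       [ 0.38440767,  0.64325789, -0.66215559],
       [-0.3324501 , -0.57268364, -0.74933996]]), 't': array([ 0.45671189, -0.10736268,  1.55816463])}
pan [(0.67, [337.0, 260.0]), (0.51, [238.0, 179.0])]
rack [(0.91, [303.0, 322.0])]
kit [(0.73, [339.0, 260.0]), (0.57, [194.0, 159.0])]
bin_stand [(0.89, [246.0, 237.0])]
plate0 [(0.72, [303.0, 322.0]), (0.72, [311.0, 338.0])]
nut0 [(0.62, [222.0, 227.0]), (0.57, [240.0, 219.0]), (0.55, [219.0, 215.0]), (0.4, [223.0, 199.0])]
spot []
bin_bar [(0.57, [235.0, 182.0]), (0.15, [303.0, 322
[... 184 characters left out ...]
2112, 'k1': -0.09825985278625843, 'R': array([[ 0.01914282, -0.99963416,  0.01910746],
       [-0.98183522, -0.02240329, -0.18840833],
       [ 0.18876748, -0.01515371, -0.98190489]]), 't': array([0.01077623, 0.55974763, 0.92946903])}
pan [(0.79, [189.0, 251.0])]
rack [(0.6, [154.0, 189.0]), (0.39, [242.0, 150.0])]
kit [(0.85, [375.0, 203.0]), (0.67, [272.0, 164.0])]
bin_stand [(0.88, [264.0, 190.0])]
plate0 [(0.66, [136.0, 186.0]), (0.6, [156.0, 184.0])]
nut0 [(0.62, [244.0, 152.0]), (0.59, [272.0, 164.0]), (0.55, [260.0, 152.0]), (0.36, [242.0, 169.0])]
spot []
bin_bar [(0.76, [260.0, 163.0])]
bin_hinge [(0.97, [261.0, 185.0])]
socket [(0.56, [315.0, 196.0])]
spacer [(0.5, [193.0, 163.0])]
```

View pics/top0.png

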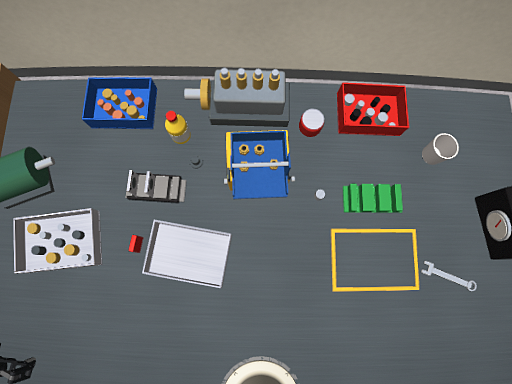

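View pics/scene0.png

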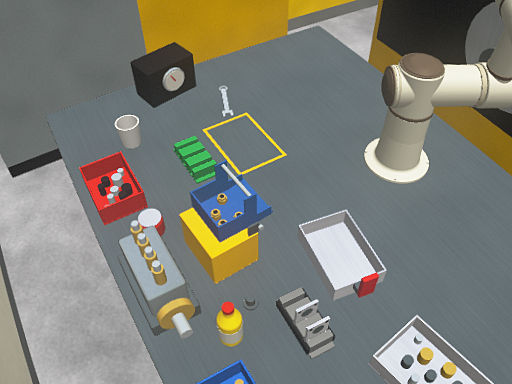

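```bash
cat > m.py <<'E'
from h import *
def rect(P,name):
    c,s,a=cv2.minAreaRect(P[:,:2].astype(np.float32)*1000); 
    if s[0]>s[1]: s=s[::-1]; a-=90
    a=a%180   # short side direction angle
    if a>90:a-=180
    print(name,len(P),"c",np.round(c,1),"short/long",np.round(s,1),"short-dir deg",round(a,1))
if __name__=="__main__":
    for cam in("top","scene"):
        f=np.load(cam+"0.npz");p=f["p"].astype(int);d=f["d"];cal=env.calibration(cam);W=cloud(cal,d);Z=W[...,2]
        b,g,r=p[...,0],p[...,1],p[...,2]
        ok=d>0
        print(cam)
        m=ok&(g>r*1.6)&(g>b*1.6)&(Z>.033)&(Z<.048)&(W[...,1]<0); rect(W[m],"kit")
        def box(x0,x1,y0,y1,z0,z1): return ok&(W[...,0]>x0)&(W[...,0]<x1)&(W[...,1]>y0)&(W[...,1]<y1)&(Z>z0)&(Z<z1)
        X=to_plane(cal,[[156,189]] if cam=="top" else [[303,322]],0.0)[0]; print("rackc",X)
        q=box(X[0]-.08,X[0]+.08,X[1]-.13,X[1]+.13,.033,.05); rect(W[q],"rack")
        q=box(X[0]-.08,X[0]+.08,X[1]-.13,X[1]+.13,.075,.12); 
        print("z plates",np.percentile(Z[q],[1,10,50,90,99]) if q.any() else 0)
        n,l=cv2.connectedComponents(q.astype(np.uint8))
        for i in range(1,n):
            if (l==i).sum()>15: 
                rect(W[l==i],"plate"); print(np.percentile(Z[l==i],[50,95]))
        m=ok&(r>150)&(g>110)&(b<90)&(Z<.012)&(abs(W[...,1])<.5)&(W[...,1]<-.05)&(W[...,0]<.45); rect(W[m],"spot")
        X=to_plane(cal,[[187,254]] if cam=="top" else [[342,252]],0.0)[0]
        q=box(X[0]-.12,X[0]+.12,X[1]-.15,X[1]+.16,.045,.062);rect(W[q&~((r>1.5*g))],"pan rim")
        q=box(X[0]-.12,X[0]+.12,X[1]-.15,X[1]+.2,.09,.12);rect(W[q],"tab"); 
        q=box(.4,.75,-.15,.15,.235,.256)&(abs(r-b)<40);rect(W[q],"bar");print(Z[q].max())
        q=box(.4,.75,-.15,.15,.115,.3);rect(W[q],"bin all")
        for nm,zz in (("bin_hinge",.145),("bin_bar",.245),("bin_stand",0)):
            env.camera(cam); print(nm,to_plane(cal,[env.spot_point(nm,cam)[0]["position"]],zz))
E
python3 m.py
```

```text
top
kit 1048 c [ 573.9 -455.2] short/long [ 78.5 414.2] short-dir deg 1.3
rackc [0.5877607 0.3251396 0.       ]
rack 805 c [590.5 295.8] short/long [104.8 216.9] short-dir deg 13.8
z plates [0.07592452 0.0796483  0.09378436 0.09759302 0.09959846]
plate 123 c [590.6 374.6] short/long [ 9.5 60.3] short-dir deg 88.1
[0.09364037 0.09879233]
plate 115 c [588.1 326.1] short/long [ 9.5 61. ] short-dir deg 88.0
[0.09406518 0.09800098]
spot 691 c [ 374.8 -331.3] short/long [150.2 263.2] short-dir deg 0.3
pan rim 588 c [399.2 223.2] short/long [152.3 238.5] short-dir deg -9.4
tab 130 c [419.1 346.9] short/long [15.1 44.1] short-dir deg 81.9
bar 234 c [600.3  19.4] short/long [ 30.  137.6] short-dir deg 1.7
0.25514231514931146
bin all 4161 c [635.1  21.8] short/long [181.  195.1] short-dir deg -86.4
bin_hinge [[0.57699    0.02067004 0.145     ]]
bin_bar [[0.60287453 0.01445226 0.245     ]]
bin_stand [[0.59109196 0.01483147 0.        ]]
scene
kit 663 c [ 570.2 -325.4] short/long [ 81.3 159.5] short-dir deg 0.4
rackc [0.58667316 0.32335801 0.        ]
rack 1070 c [586.8 327.5] short/long [ 78.6 153.7] short-dir deg -3.8
z plates [0.07569538 0.07974337 0.09308083 0.09683574 0.09908338]
plate 163 c [586.6 328.8] short/long [10.3 62.2] short-dir deg 88.1
[0.09148298 0.09700643]
plate 169 c [590.7 378. ] short/long [10.1 61.4] short-dir deg 86.2
[0.09374638 0.09831168]
spot 343 c [ 372.6 -328.9] short/long [152.9 264.8] short-dir deg 0.0
pan rim 686 c [397.5 224.5] short/long [154.8 241.8] short-dir deg -9.1
tab 144 c [420.2 350.6] short/long [15.6 43.3] short-dir deg 79.2
bar 163 c [609.2  15.8] short/long [ 33.5 129.5] short-dir deg -0.1
0.2541007360743181
bin all 5009 c [634.6  27.8] short/long [171.7 201.3] short-dir deg -88.7
bin_hinge [[0.58976048 0.00924735 0.145     ]]
bin_bar [[0.59362528 0.01528042 0.245     ]]
bin_stand [[0.58296672 0.03181248 0.        ]]
```

```bash
cat > m2.py <<'E'
from m import *
for cam in("top","scene"):
    f=np.load(cam+"0.npz");p=f["p"].astype(int);d=f["d"];cal=env.calibration(cam);W=cloud(cal,d);Z=W[...,2]
    b,g,r=p[...,0],p[...,1],p[...,2]; ok=d>0; print(cam)
    def box(x0,x1,y0,y1,z0,z1): return ok&(W[...,0]>x0)&(W[...,0]<x1)&(W[...,1]>y0)&(W[...,1]<y1)&(Z>z0)&(Z<z1)
    def big(m):
        n,l,s,_=cv2.connectedComponentsWithStats(m.astype(np.uint8)); return l==1+s[1:,4].argmax()
    m=(g>r*1.6)&(g>b*1.6)&box(.5,.65,-.45,-.2,.036,.046); rect(W[m],"kit")
    m=(r>150)&(g>110)&(b<110)&box(.25,.49,-.5,-.15,-.02,.012); rect(W[big(m)],"spot")
    q=box(.3,.5,.05,.33,.047,.062)&~(r>1.3*g);rect(W[big(q)],"pan rim")
    q=box(.3,.5,.3,.4,.095,.12)&(r>1.5*g);rect(W[q],"tab")
    q=box(.55,.65,-.06,.09,.243,.26)&(abs(r-b)<40);rect(W[q],"bar");print(np.median(W[q],0))
    q=box(.5,.8,-.12,.15,.11,.132)&(r>1.6*b);rect(W[q],"stand top")
    q=box(.5,.7,-.12,.15,.147,.3)&(b>1.3*r);rect(W[q],"bin"); print(W[q][:,0].min(),np.percentile(W[q][:,1],[1,99]))
    q=box(.5,.59,-.12,.15,.15,.19)&(b>1.3*r);print("lip",W[q].min(0),W[q].max(0))
E
python3 m2.py; cat > g.py <<'E'
# goto: python3 g.py x y z(mm) angle_of_tool_y(deg)
import sys; from h import *
def goto(x,y,z,a):
    s=env.get_state();R=np.array(s["ee_rot"]);p=np.array(s["ee_pos"])*1000
    cur=np.degrees(np.arctan2(R[1,1],R[0,1])); dw=((a-cur)+90)%180-90
    print("at",p.round(1),"ang",round(cur,1),"-> delta",(R.T@(np.array([x,y,z])-p)).round(1).tolist(),"yaw",round(-dw,1),"j6",s["joint_positions"][5].round(2),"F",np.round(s["ft_force"],1))
if __name__=="__main__": goto(*map(float,sys.argv[1:]))
E
python3 g.py 419 349 150 81
```

```text
top
kit 974 c [ 571.  -326.8] short/long [ 78.5 157.2] short-dir deg 1.3
spot 1132 c [ 390.8 -330.7] short/long [180.4 263.9] short-dir deg 0.9
pan rim 498 c [398.5 218.7] short/long [152.3 229.3] short-dir deg -9.4
tab 121 c [419.1 346.9] short/long [15.1 44.1] short-dir deg 81.9
bar 237 c [601.4  19.4] short/long [ 31.  137.6] short-dir deg 1.7
[0.59875265 0.0239289  0.24922254]
stand top 250 c [662.  24.] short/long [142.1 169.7] short-dir deg 3.0
bin 3085 c [617.6  26.7] short/long [149.9 160.4] short-dir deg -86.5
0.5354242842711506 [-0.04864886  0.09036712]
lip [ 0.53542428 -0.05263725  0.15001757] [0.58989406 0.0959717  0.18535151]
scene
kit 551 c [ 571.3 -324. ] short/long [ 79.1 156.7] short-dir deg 0.4
spot 615 c [ 388.9 -330.2] short/long [185.3 267.7] short-dir deg 0.5
pan rim 565 c [396.6 219. ] short/long [154.8 230.5] short-dir deg -9.1
tab 124 c [419.5 350.8] short/long [15.6 41.8] short-dir deg 79.2
bar 158 c [598.9  13.4] short/long [ 28.1 132.3] short-dir deg 12.2
[0.60009058 0.01762529 0.24815037]
stand top 1382 c [662.9  26.6] short/long [139.8 172.2] short-dir deg 3.7
bin 2670 c [617.4  25.6] short/long [149.6 161.5] short-dir deg -86.1
0.5327473499438291 [-0.04784896  0.09568262]
lip [ 0.53274735 -0.0507194   0.15000125] [0.58963565 0.09108288 0.18932368]
at [154.9 553.7 231.3] ang 74.4 -> delta [-309.5, -126.0, 81.3] yaw -6.6 j6 -0.21 F [ 0.9  0.9 -0. ]
```

move_arm:
  hand: [0, 0, 0, 0, 0]
  delta_pos:
    - [-309.5, -126, 81]
    - [-309.5, -126, 81]
    - [-309.5, -126, 81]
    - [-309.5, -126, 81]
    - [-309.5, -126, 81]
  yaw: [-6.6, -6.6, -6.6, -6.6, -6.6]

```text
t: 2.42
ee_pos: [0.3964, 0.3663, 0.1575]
ee_rot: [[-0.988, 0.157, 0.001], [0.157, 0.988, 0.001], [-0.001, 0.001, -1.0]]
ft_force: [0.2, 0.3, -0.1]
finger_gap: 1.002
```

```bash
python3 g.py 419.3 349 75 81; python3 - <<'E'
from m import *
p,d=env.camera("top"); cal=env.calibration("top");W=cloud(cal,d);Z=W[...,2];p=p.astype(int);b,g,r=p[...,0],p[...,1],p[...,2]
q=(d>0)&(W[...,0]>.28)&(W[...,0]<.5)&(W[...,1]>.05)&(W[...,1]<.33)&(Z>.047)&(Z<.062)&~(r>1.3*g);rect(W[q],"pan")
q=(d>0)&(r>1.5*g)&(r>1.5*b)&(W[...,0]>.3)&(W[...,0]<.5)&(W[...,1]>.25)&(W[...,1]<.42)&(Z>.09)&(Z<.12);rect(W[q],"tab")
E
```

```text
at [396.4 366.3 157.5] ang 81.0 -> delta [-25.2, -13.6, 82.5] yaw -0.0 j6 -0.89 F [ 0.2  0.3 -0.1]
pan 501 c [398.5 218.7] short/long [152.4 229.5] short-dir deg -9.4
tab 106 c [422.8 346.6] short/long [15.2 37.2] short-dir deg 78.7
```

move_arm:
  hand: [0, 0, 0, 0.9, 0.9]
  delta_pos:
    - [-25, -13.5, 20]
    - [-25, -13.5, 82]
    - [-25, -13.5, 82]
    - [-25, -13.5, 82]
    - [-25, -13.5, 82]
  yaw: [0, 0, 0, 0, 0]
  newtons: 40

```text
t: 3.1
ee_pos: [0.4192, 0.3517, 0.0786]
ee_rot: [[-0.988, 0.156, 0.005], [0.156, 0.988, 0.002], [-0.004, 0.003, -1.0]]
ft_force: [0.1, -0.3, 0.4]
finger_gap: 0.606
```

```bash
python3 g.py 494.6 151.7 75 93.4
```

```text
at [419.2 351.7  78.6] ang 81.0 -> delta [-105.7, -185.8, 3.5] yaw -12.4 j6 -0.94 F [ 0.1 -0.3  0.4]
```

move_arm:
  hand: [1, 1, 1, 1, 1]
  delta_pos:
    - [0, 0, 0]
    - [0, 0, 0]
    - [0, 0, 0]
    - [0, 0, 0]
    - [0, 0, 0]
  yaw: [0, 0, 0, 0, 0]
  newtons: 40

```text
t: 3.72
ee_pos: [0.418, 0.3496, 0.0771]
ee_rot: [[-0.988, 0.156, 0.001], [0.156, 0.988, -0.002], [-0.001, -0.002, -1.0]]
ft_force: [-1.3, -5.2, 9.2]
finger_gap: 0.162
```

```bash
python3 g.py 494.6 151.7 75 93.4
```

```text
at [418.  349.6  77.1] ang 81.0 -> delta [-106.6, -183.6, 2.6] yaw -12.4 j6 -0.94 F [-1.3 -5.2  9.2]
```

move_arm:
  hand: [1, 1, 1, 1, 1]
  delta_pos:
    - [-15, -25, -1]
    - [-40, -70, -1]
    - [-65, -115, -1]
    - [-90, -155, -1]
    - [-106.5, -183.5, -1]
  yaw: [-1.5, -4.5, -7.5, -10.5, -12.4]

```text
t: 4.35
ee_pos: [0.4946, 0.1515, 0.0774]
ee_rot: [[-0.998, -0.058, 0.001], [-0.058, 0.998, 0.002], [-0.001, 0.002, -1.0]]
ft_force: [-0.9, 3.7, 3.4]
finger_gap: 0.155
```

move_arm:
  hand: [1, 1]
  delta_pos:
    - [0, 0, 0]
    - [0, 0, 0]
  yaw: [0, 0]

```text
t: 4.6
ee_pos: [0.4946, 0.1522, 0.0774]
ee_rot: [[-0.998, -0.059, 0.002], [-0.059, 0.998, -0.001], [-0.002, -0.001, -1.0]]
ft_force: [1.6, -3.0, 3.0]
finger_gap: 0.157
```

```bash
python3 g.py 494.6 151.7 76 93.4; cat > pan.py <<'E'
from m import *
def pan(cam="top",save=None):
    p,d=env.camera(cam); cal=env.calibration(cam)
    if save: cv2.imwrite("pics/"+save,p)
    W=cloud(cal,d);Z=W[...,2];p=p.astype(int);b,g,r=p[...,0],p[...,1],p[...,2]
    s=[q for q in env.spot_point("pan",cam)]; print([ (round(q["score"],2),to_plane(cal,[q["position"]],0)[0,:2].round(3)) for q in s[:2]])
    for s in s[:1]:
        X=to_plane(cal,[s["position"]],0)[0]
        q=(d>0)&(abs(W[...,0]-X[0])<.13)&(abs(W[...,1]-X[1])<.15)&(Z>.047)&(Z<.062)&(abs(r-g)<30)&(abs(b-g)<30);rect(W[q],"pan")
        q=(d>0)&(r>1.5*g)&(r>1.5*b)&(abs(W[...,0]-X[0])<.15)&(abs(W[...,1]-X[1])<.22)&(Z>.085)&(Z<.12);rect(W[q],"tab")
if __name__=="__main__":
    import sys; pan(*sys.argv[1:])
E
python3 pan.py top pan1.png;python3 pan.py scene
```

```text
at [494.6 152.2  77.4] ang 93.4 -> delta [0.0, -0.5, 1.4] yaw -0.0 j6 -1.56 F [ 1.6 -3.   3. ]
[(0.59, array([0.51 , 0.011]))]
pan 255 c [502.6  16.3] short/long [149.9 218.1] short-dir deg 3.2
tab 0 c [0. 0.] short/long [0. 0.] short-dir deg 0.0
[(0.67, array([0.5  , 0.032]))]
pan 245 c [500.9  26. ] short/long [140.3 252.1] short-dir deg -3.9
tab 63 c [506.3 155.8] short/long [14.8 27. ] short-dir deg -64.8
```

View pics/pan1.png

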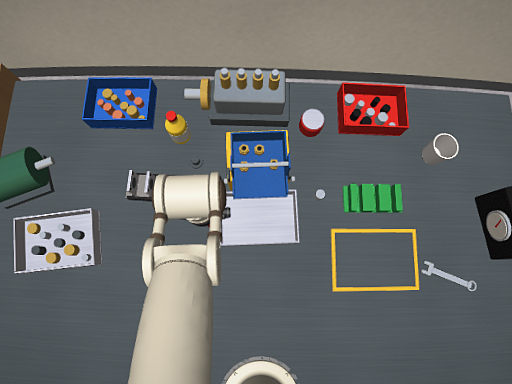

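move_arm:
  hand: [0.3, 0.3, 0.3, 0.3, 0.3]
  delta_pos:
    - [0, 0, 0]
    - [0, 0, 0]
    - [0, 0, 0]
    - [0, 0, -30]
    - [0, 0, -90]
  yaw: [0, 0, 0, 0, 0]

```text
t: 5.42
ee_pos: [0.4913, 0.1525, 0.1648]
ee_rot: [[-0.998, -0.059, -0.007], [-0.059, 0.998, -0.0], [0.007, 0.0, -1.0]]
ft_force: [1.0, 0.4, -0.3]
finger_gap: 0.703
```

move_arm:
  hand: [0.3, 0.3, 0.3, 0.3, 0.3]
  delta_pos:
    - [0, 0, -60]
    - [0, 0, -120]
    - [0, 0, -125]
    - [0, 0, -125]
    - [0, 0, -125]
  yaw: [10, 20, 30, 40, 50]

```text
t: 6.05
ee_pos: [0.4937, 0.1527, 0.2916]
ee_rot: [[-0.683, 0.731, -0.0], [0.731, 0.683, 0.0], [0.001, 0.0, -1.0]]
ft_force: [-0.9, -0.0, 0.3]
finger_gap: 0.698
```

```bash
python3 g.py 599.6 21.6 290 3.4; python3 pan.py top
```

```text
at [493.7 152.7 291.6] ang 43.1 -> delta [-168.1, -12.1, 1.5] yaw 39.7 j6 -0.69 F [-0.9 -0.   0.3]
[(0.56, array([0.507, 0.013]))]
pan 418 c [502.   28.1] short/long [150.9 241.2] short-dir deg 3.0
tab 1 c [513.4 148.6] short/long [0. 0.] short-dir deg 0.0
```

move_arm:
  hand: [0.3, 0.3, 0.3, 0.3, 0.3]
  delta_pos:
    - [-50, -3, 0]
    - [-100, -7, 0]
    - [-150, -11, 0]
    - [-168, -12, 1.5]
    - [-168, -12, 1.5]
  yaw: [10, 20, 30, 39.7, 39.7]

```text
t: 6.78
ee_pos: [0.6007, 0.0212, 0.2893]
ee_rot: [[-0.067, 0.998, -0.001], [0.998, 0.067, 0.0], [0.001, -0.001, -1.0]]
ft_force: [-0.4, -0.4, 0.6]
finger_gap: 0.702
```

```bash
python3 g.py 599.6 21.6 226 3.4; python3 - <<'E'
from m import *
p,d=env.camera("wrist");cal=env.calibration("wrist");cv2.imwrite("pics/w1.png",p)
W=cloud(cal,d);q=(d>0)&(W[...,2]>.235)&(W[...,2]<.256)&(abs(W[...,0]-.6)<.035)&(abs(W[...,1]-.02)<.06)
if q.any(): rect(W[q],"bar");print(np.median(W[q],0))
E
```

```text
at [600.7  21.2 289.3] ang 3.8 -> delta [0.4, -1.0, 63.4] yaw 0.4 j6 -0.23 F [-0.4 -0.4  0.6]
bar 2612 c [600.2  19.9] short/long [ 10.  120.6] short-dir deg 3.8
[0.59980736 0.0281515  0.24891098]
```

View pics/w1.png

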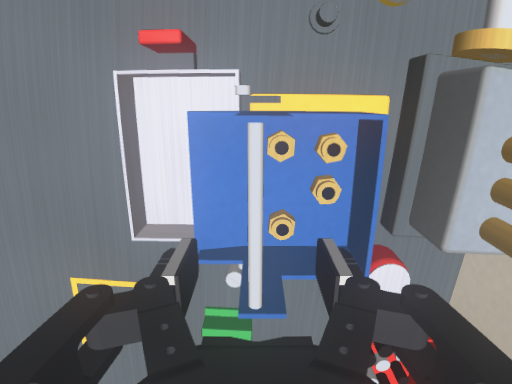

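move_arm:
  hand: [0.3, 0.3, 1, 1, 1]
  delta_pos:
    - [0, -0.5, 40]
    - [0, -0.5, 63]
    - [0, -0.5, 63]
    - [0, -0.5, 63]
    - [0, -0.5, 63]
  yaw: [0, 0, 0, 0, 0]
  newtons: 25

```text
t: 7.45
ee_pos: [0.5995, 0.0223, 0.2292]
ee_rot: [[-0.066, 0.998, -0.001], [0.998, 0.066, -0.0], [-0.0, -0.001, -1.0]]
ft_force: [-1.7, 1.0, 1.6]
finger_gap: 0.102
```

move_arm:
  hand: [1, 1, 1]
  delta_pos:
    - [0, 0, 0]
    - [0, 0, 0]
    - [0, 0, 0]
  yaw: [0, 0, 0]

```text
t: 7.82
ee_pos: [0.5996, 0.0223, 0.2292]
ee_rot: [[-0.065, 0.998, -0.001], [0.998, 0.065, -0.0], [-0.0, -0.001, -1.0]]
ft_force: [-6.9, 0.8, 4.8]
finger_gap: 0.104
```

```bash
python3 g.py 600 21.6 226 3.6; python3 pan.py top; python3 - <<'E'
import numpy as np
for t in np.r_[0:1.31:.13]:
    x=12*np.cos(t)-100*np.sin(t)-12;z=12*np.sin(t)+100*np.cos(t)-100
    print(round(t,2),"dy_tool",round(x,1),"dz_tool",round(-z,1))
E
```

```text
at [599.6  22.3 229.2] ang 3.7 -> delta [-0.7, 0.4, 3.2] yaw 0.1 j6 -0.23 F [-6.9  0.8  4.8]
[]
0.0 dy_tool 0.0 dz_tool -0.0
0.13 dy_tool -13.1 dz_tool -0.7
0.26 dy_tool -26.1 dz_tool 0.3
0.39 dy_tool -38.9 dz_tool 2.9
0.52 dy_tool -51.3 dz_tool 7.3
0.65 dy_tool -63.0 dz_tool 13.1
0.78 dy_tool -73.8 dz_tool 20.5
0.91 dy_tool -83.6 dz_tool 29.2
1.04 dy_tool -92.2 dz_tool 39.0
1.17 dy_tool -99.4 dz_tool 49.9
1.3 dy_tool -105.1 dz_tool 61.7
```

```bash
python3 pan.py scene s2.png
```

```text
[(0.67, array([0.506, 0.03 ])), (0.32, array([ 0.616, -0.042]))]
pan 340 c [501.6  28.8] short/long [152.  240.4] short-dir deg 2.6
tab 143 c [496.2 156.6] short/long [15.1 43. ] short-dir deg -86.7
```

View pics/s2.png

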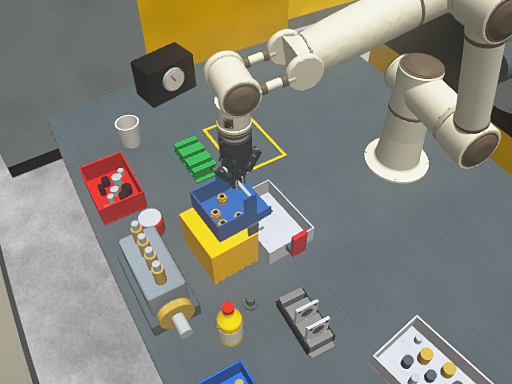

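move_arm:
  hand: [1, 1, 1, 1, 1]
  delta_pos:
    - [0, -13, -0.7]
    - [0, -26, 0.3]
    - [0, -39, 3]
    - [0, -51, 7.3]
    - [0, -63, 13.1]
  yaw: [0, 0, 0, 0, 0]

```text
t: 8.65
ee_pos: [0.54, 0.0184, 0.2181]
ee_rot: [[-0.065, 0.998, 0.01], [0.998, 0.065, 0.0], [-0.001, 0.01, -1.0]]
ft_force: [5.7, 2.2, 1.0]
finger_gap: 0.102
```

move_arm:
  hand: [1, 1, 1, 1, 1]
  delta_pos:
    - [0, -10.8, 7.4]
    - [0, -20.6, 16.1]
    - [0, -29.2, 25.9]
    - [0, -36.4, 36.8]
    - [0, -42.1, 48.6]
  yaw: [0, 0, 0, 0, 0]

```text
t: 9.28
ee_pos: [0.4954, 0.0156, 0.1662]
ee_rot: [[-0.065, 0.998, 0.002], [0.998, 0.065, 0.0], [0.0, 0.002, -1.0]]
ft_force: [0.2, 2.3, 2.6]
finger_gap: 0.104
```

move_arm:
  hand: [1, 1, 1]
  delta_pos:
    - [0, 0, 0]
    - [0, 0, 0]
    - [0, 0, 0]
  yaw: [0, 0, 0]

```text
t: 9.65
ee_pos: [0.4949, 0.0155, 0.1653]
ee_rot: [[-0.064, 0.998, -0.001], [0.998, 0.064, 0.0], [0.0, -0.001, -1.0]]
ft_force: [-1.6, 2.3, 0.5]
finger_gap: 0.107
```

```bash
python3 g.py 600 21.6 226 3.6; python3 pan.py scene s3.png
```

```text
at [494.9  15.5 165.3] ang 3.7 -> delta [-0.6, 105.2, -60.8] yaw 0.1 j6 -0.28 F [-1.6  2.3  0.5]
[(0.86, array([0.504, 0.022])), (0.73, array([ 0.401, -0.119]))]
pan 268 c [502.6  28. ] short/long [153.9 238.5] short-dir deg 3.8
tab 147 c [495.9 156.7] short/long [16.  42.8] short-dir deg -85.0
```

View pics/s3.png

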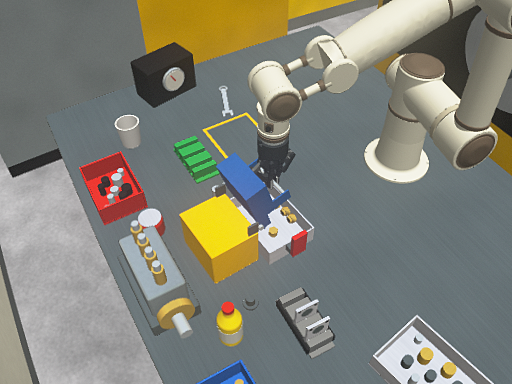

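move_arm:
  hand: [1, 0.7, 0.7, 0.7, 0.7]
  delta_pos:
    - [0, -0.5, 4]
    - [0, -0.5, 4]
    - [0, -0.5, 4]
    - [0, -0.5, 4]
    - [0, -0.5, 4]
  yaw: [0, 0, 0, 0, 0]

```text
t: 10.38
ee_pos: [0.4946, 0.0152, 0.1613]
ee_rot: [[-0.064, 0.998, -0.0], [0.998, 0.064, -0.0], [-0.0, -0.0, -1.0]]
ft_force: [-0.2, 0.3, 0.3]
finger_gap: 0.299
```

```bash
python3 g.py 600 21.6 226 3.6; python3 - <<'E'
from m import *
p,d=env.camera("wrist");cal=env.calibration("wrist");cv2.imwrite("pics/w2.png",p)
W=cloud(cal,d);q=(d>0)&(W[...,2]>.165)&(W[...,2]<.2)&(abs(W[...,0]-.495)<.02)&(abs(W[...,1]-.02)<.06)
if q.any(): rect(W[q],"bar");print(np.median(W[q],0),np.percentile(W[q][:,2],95))
E
```

```text
at [494.6  15.2 161.3] ang 3.7 -> delta [-0.3, 105.5, -64.7] yaw 0.1 j6 -0.28 F [-0.2  0.3  0.3]
bar 7014 c [494.8  28. ] short/long [ 39.3 104.2] short-dir deg -0.5
[0.49416398 0.0259637  0.18704576] 0.19834192377313456
```

View pics/w2.png

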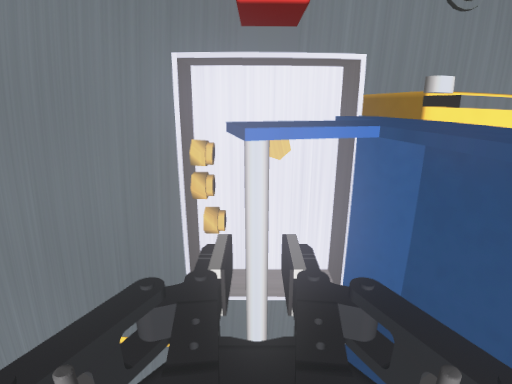

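move_arm:
  hand: [1, 1, 1]
  delta_pos:
    - [0, 0, 0]
    - [0, 0, 0]
    - [0, 0, 0]
  yaw: [0, 0, 0]
  newtons: 30

```text
t: 10.8
ee_pos: [0.4946, 0.0153, 0.1615]
ee_rot: [[-0.064, 0.998, -0.0], [0.998, 0.064, -0.0], [-0.0, -0.0, -1.0]]
ft_force: [-1.0, -0.7, 0.5]
finger_gap: 0.102
```

move_arm:
  hand: [1, 1, 1, 1, 1]
  delta_pos:
    - [0, 5.7, -11.8]
    - [0, 12.9, -22.7]
    - [0, 21.5, -32.5]
    - [0, 31.3, -41.2]
    - [0, 42.1, -48.6]
  yaw: [0, 0, 0, 0, 0]

```text
t: 11.42
ee_pos: [0.5366, 0.0179, 0.2128]
ee_rot: [[-0.064, 0.998, -0.002], [0.998, 0.064, -0.001], [-0.001, -0.002, -1.0]]
ft_force: [-7.9, -0.4, 9.1]
finger_gap: 0.105
```

move_arm:
  hand: [1, 1, 1, 1, 1]
  delta_pos:
    - [0, 11.7, -5.8]
    - [0, 24, -10]
    - [0, 37, -13]
    - [0, 50, -13.8]
    - [0, 64, -13.1]
  yaw: [0, 0, 0, 0, 0]

```text
t: 12.05
ee_pos: [0.6, 0.0221, 0.2252]
ee_rot: [[-0.064, 0.998, -0.004], [0.998, 0.064, -0.001], [-0.0, -0.004, -1.0]]
ft_force: [-54.5, -3.8, 28.7]
finger_gap: 0.1
```

```bash
python3 g.py 600 21.6 226 3.6; python3 pan.py scene s4.png
```

```text
at [600.   22.1 225.2] ang 3.7 -> delta [-0.5, -0.0, -0.8] yaw 0.1 j6 -0.23 F [-54.5  -3.8  28.7]
[(0.76, array([0.513, 0.028])), (0.6, array([0.422, 0.027]))]
pan 345 c [502.   27.8] short/long [153.4 244.1] short-dir deg 3.5
tab 148 c [496.2 157.3] short/long [16.6 43.3] short-dir deg -82.0
```

move_arm:
  hand: [0.3, 0.3, 0.3, 0.3, 0.3]
  delta_pos:
    - [0, -1, -1]
    - [0, -1, -1]
    - [0, -1, -20]
    - [0, -1, -80]
    - [0, -1, -100]
  yaw: [0, 0, 0, 0, 0]

```text
t: 12.78
ee_pos: [0.6014, 0.0219, 0.3297]
ee_rot: [[-0.064, 0.998, 0.009], [0.998, 0.064, -0.001], [-0.002, 0.009, -1.0]]
ft_force: [0.8, -0.1, -0.4]
finger_gap: 0.703
```

```bash
python3 g.py 450 300 250 88; python3 - <<'E'
from m import *
p,d=env.camera("wrist");cal=env.calibration("wrist");cv2.imwrite("pics/w3.png",p)
W=cloud(cal,d);q=(d>0)&(W[...,2]>.235)&(W[...,2]<.256)&(abs(W[...,0]-.6)<.035)&(abs(W[...,1]-.02)<.05)
if q.any(): rect(W[q],"bar");print(np.median(W[q],0))
E
```

```text
at [601.4  21.9 329.7] ang 3.7 -> delta [287.4, -134.0, 78.0] yaw -84.3 j6 -0.23 F [ 0.8 -0.1 -0.4]
bar 1560 c [601.  20.] short/long [  9.7 100.6] short-dir deg 3.9
[0.60103139 0.02397285 0.25009444]
```

View pics/w3.png

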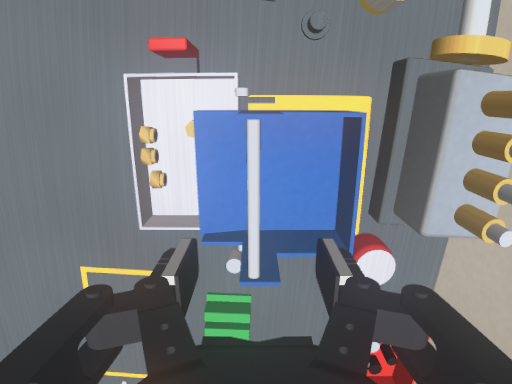

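move_arm:
  hand: [0.5, 0.5, 0.5, 0.5, 0.5]
  delta_pos:
    - [55, 2, 0]
    - [110, 4, 10]
    - [165, 6, 20]
    - [220, 8, 30]
    - [275, 10, 40]
  yaw: [-10, -20, -30, -40, -50]

```text
t: 13.45
ee_pos: [0.5917, 0.299, 0.2832]
ee_rot: [[-0.809, 0.588, 0.001], [0.588, 0.809, 0.0], [-0.0, 0.001, -1.0]]
ft_force: [0.6, -0.5, -0.7]
finger_gap: 0.496
```

```bash
python3 g.py 590.5 376 180 88
```

```text
at [591.7 299.  283.2] ang 54.0 -> delta [46.3, 61.5, 103.3] yaw -34.0 j6 -0.66 F [ 0.6 -0.5 -0.7]
```

move_arm:
  hand: [0.5, 0.5, 0.5, 0.5, 0.5]
  delta_pos:
    - [18, 24, 40]
    - [36, 48, 80]
    - [46.3, 61.5, 103]
    - [46.3, 61.5, 103]
    - [46.3, 61.5, 103]
  yaw: [-10, -20, -30, -34, -34]

```text
t: 14.08
ee_pos: [0.591, 0.3743, 0.18]
ee_rot: [[-0.999, 0.041, -0.0], [0.041, 0.999, -0.0], [0.0, -0.0, -1.0]]
ft_force: [-0.1, 0.7, -0.0]
finger_gap: 0.504
```

```bash
cat > pl.py <<'E'
from m import *
p,d=env.camera("wrist");cal=env.calibration("wrist");cv2.imwrite("pics/w4.png",p)
W=cloud(cal,d);Z=W[...,2];q=(d>0)&(Z>.088)&(Z<.105)&(abs(W[...,0]-.59)<.06)&(abs(W[...,1]-.35)<.09)
n,l=cv2.connectedComponents(q.astype(np.uint8))
for i in range(1,n):
    if (l==i).sum()>60: rect(W[l==i],"plate");print(np.median(Z[l==i]))
E
python3 pl.py; python3 g.py 590.5 376 60 88
```

```text
plate 886 c [589.2 324.8] short/long [ 8.9 59.9] short-dir deg 87.4
0.09576859447130495
plate 773 c [591.9 374.5] short/long [ 8.6 60.5] short-dir deg 87.4
0.09599163735044149
at [591.3 374.2 180.6] ang 87.6 -> delta [0.9, 1.7, 120.6] yaw -0.4 j6 -1.14 F [-0.3 -0.2  0.3]
```

View pics/w4.png

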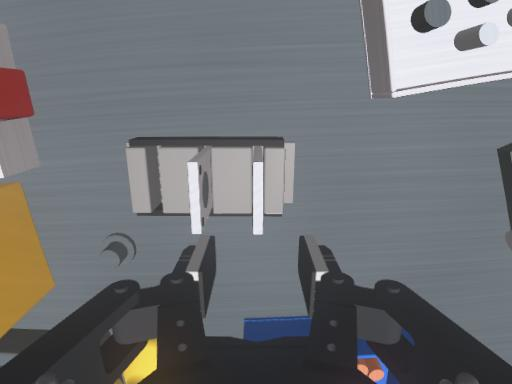

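move_arm:
  hand: [0.5, 0.5, 0.5, 1, 1]
  delta_pos:
    - [-0.6, 0.3, 50]
    - [-0.6, 0.3, 100]
    - [-0.6, 0.3, 120]
    - [-0.6, 0.3, 120]
    - [-0.6, 0.3, 120]
  yaw: [0, 0, 0, 0, 0]
  newtons: 40

```text
t: 14.75
ee_pos: [0.5936, 0.3751, 0.0633]
ee_rot: [[-0.999, 0.041, 0.004], [0.041, 0.999, 0.002], [-0.004, 0.002, -1.0]]
ft_force: [-0.8, -1.5, 2.4]
finger_gap: 0.09
```

move_arm:
  hand: [1, 1, 1, 1]
  delta_pos:
    - [0, 0, 0]
    - [0, 0, 0]
    - [0, 0, 0]
    - [0, 0, 0]
  yaw: [0, 0, 0, 0]

```text
t: 15.25
ee_pos: [0.5936, 0.3751, 0.0632]
ee_rot: [[-0.999, 0.041, 0.005], [0.041, 0.999, 0.002], [-0.005, 0.002, -1.0]]
ft_force: [-1.5, 0.2, 6.3]
finger_gap: 0.089
```

```bash
python3 g.py 591.9 374.5 60 87.4
```

```text
at [593.6 375.1  63.2] ang 87.7 -> delta [1.7, -0.6, 3.2] yaw 0.3 j6 -1.14 F [-1.5  0.2  6.3]
```

move_arm:
  hand: [1, 1, 1, 1, 1]
  delta_pos:
    - [0, 0, -40]
    - [0, 0, -100]
    - [0, -35, -150]
    - [0, -75, -195]
    - [0, -115, -240]
  yaw: [0, 0, 0, 0, 0]

```text
t: 15.88
ee_pos: [0.5866, 0.2584, 0.3021]
ee_rot: [[-0.999, 0.04, 0.001], [0.04, 0.999, 0.0], [-0.001, 0.0, -1.0]]
ft_force: [2.1, -0.1, -1.9]
finger_gap: 0.089
```

move_arm:
  hand: [1, 1, 1, 1, 1]
  delta_pos:
    - [0, -40, -35]
    - [0, -100, -45]
    - [0, -160, -45]
    - [0, -220, -45]
    - [0, -280, -45]
  yaw: [0, 0, 0, 0, 0]

```text
t: 16.5
ee_pos: [0.5751, -0.0221, 0.3457]
ee_rot: [[-0.999, 0.041, 0.001], [0.041, 0.999, -0.0], [-0.001, -0.0, -1.0]]
ft_force: [1.1, 0.2, -1.4]
finger_gap: 0.086
```

```bash
python3 g.py 571 -277 150 90.8;
```

```text
at [575.1 -22.1 345.7] ang 87.7 -> delta [-6.0, -254.9, 195.7] yaw -3.1 j6 -1.78 F [ 1.1  0.2 -1.4]
```

move_arm:
  hand: [1, 1, 1, 1, 1]
  delta_pos:
    - [-1, -60, 0]
    - [-3, -120, 0]
    - [-4, -170, 35]
    - [-5, -215, 75]
    - [-6, -255, 120]
  yaw: [-1, -2, -3.1, -3.1, -3.1]

```text
t: 17.12
ee_pos: [0.5712, -0.2773, 0.225]
ee_rot: [[-1.0, -0.013, 0.002], [-0.013, 1.0, -0.001], [-0.002, -0.001, -1.0]]
ft_force: [0.6, -0.8, -0.8]
finger_gap: 0.087
```

move_arm:
  hand: [1, 1, 1]
  delta_pos:
    - [0, 0, 40]
    - [0, 0, 75]
    - [0, 0, 75]
  yaw: [0, 0, 0]

```text
t: 17.5
ee_pos: [0.5691, -0.2739, 0.1468]
ee_rot: [[-1.0, -0.013, -0.006], [-0.013, 1.0, 0.004], [0.006, 0.004, -1.0]]
ft_force: [0.6, 0.7, -0.8]
finger_gap: 0.082
```

```bash
cat > kit.py <<'E'
import sys
from m import *
p,d=env.camera("wrist");cal=env.calibration("wrist");cv2.imwrite("pics/"+sys.argv[1],p)
W=cloud(cal,d);Z=W[...,2];p=p.astype(int);b,g,r=p[...,0],p[...,1],p[...,2]
q=(d>0)&(g>1.5*r)&(g>1.5*b)&(Z>.034)&(Z<.047)&(abs(W[...,0]-.57)<.1)&(abs(W[...,1]+.33)<.13)
rect(W[q],"kit top")
n,l=cv2.connectedComponents(q.astype(np.uint8))
for i in range(1,n):
    if (l==i).sum()>100: rect(W[l==i],"rib")
q=(d>0)&(Z>.09)&(Z<.2)&(abs(r-b)<30)&(r>110); 
n,l=cv2.connectedComponents(q.astype(np.uint8))
for i in range(1,n):
    if (l==i).sum()>150: rect(W[l==i],"grey");print(np.median(W[l==i],0))
E
python3 kit.py w5.png; python3 g.py 571 -277 66 90.8
```

```text
kit top 11162 c [ 574.1 -330.1] short/long [ 79.9 153.5] short-dir deg 1.3
rib 3754 c [ 574.5 -355.1] short/long [36.5 80. ] short-dir deg -89.7
rib 3695 c [ 573.5 -305.5] short/long [36.3 79.2] short-dir deg -89.0
rib 1519 c [ 572.7 -262.7] short/long [19.4 79.1] short-dir deg -87.5
rib 2194 c [ 575.2 -396.5] short/long [20.5 79.1] short-dir deg -88.4
grey 3479 c [ 568.3 -272.2] short/long [14.3 60.3] short-dir deg -89.5
[ 0.56003146 -0.27489808  0.18161694]
grey 404 c [ 561.5 -282.3] short/long [3.9 6.5] short-dir deg -42.5
[ 0.56079012 -0.28295913  0.17496068]
grey 156 c [ 707.5 -496.1] short/long [ 5.8 26.3] short-dir deg -70.6
[ 0.70702356 -0.49579743  0.09266097]
at [ 570.7 -274.8  149.7] ang 90.8 -> delta [-0.4, -2.3, 83.7] yaw -0.0 j6 -2.22 F [ 0.3 -0.5 -0.3]
```

View pics/w5.png

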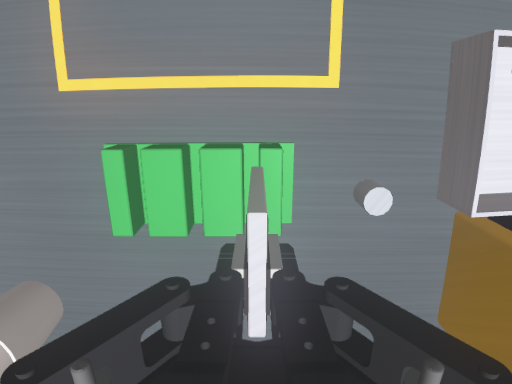

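move_arm:
  hand: [1, 1, 1]
  delta_pos:
    - [-3, -5, 10]
    - [-3, -5, 10]
    - [-3, -5, 10]
  yaw: [-0.5, -0.5, -0.5]

```text
t: 17.92
ee_pos: [0.5748, -0.2806, 0.1411]
ee_rot: [[-1.0, -0.022, 0.001], [-0.022, 1.0, -0.001], [-0.001, -0.001, -1.0]]
ft_force: [-0.5, 0.3, -0.7]
finger_gap: 0.085
```

```bash
python3 kit.py w6.png; python3 g.py 574 -280 66 91.3
```

```text
kit top 11932 c [ 572.1 -328.5] short/long [ 80.1 153.2] short-dir deg 0.8
rib 2169 c [ 573.1 -395. ] short/long [20.  79.6] short-dir deg -88.9
rib 3892 c [ 572.5 -354. ] short/long [36.6 80.2] short-dir deg -89.7
rib 3724 c [ 571.4 -304.3] short/long [35.5 79.1] short-dir deg -89.0
rib 2147 c [ 571.2 -261.9] short/long [20.1 80.1] short-dir deg -89.0
grey 3488 c [ 572.4 -277.8] short/long [14.2 60.9] short-dir deg -88.6
[ 0.56406538 -0.28059962  0.17288265]
grey 419 c [ 566.3 -288.6] short/long [5.2 5.3] short-dir deg -83.3
[ 0.56483152 -0.28868925  0.16604731]
at [ 574.7 -280.5  141. ] ang 91.3 -> delta [0.8, 0.6, 75.0] yaw -0.0 j6 -2.24 F [ 0.  -0.4 -0.6]
```

move_arm:
  hand: [1, 1, 1, 1, 1]
  delta_pos:
    - [1.2, 1.3, 5]
    - [1.2, 1.3, 30]
    - [1.2, 1.3, 50]
    - [1.2, 1.3, 65]
    - [1.2, 1.3, 76]
  yaw: [0.4, 0.4, 0.4, 0.4, 0.4]

```text
t: 18.6
ee_pos: [0.5729, -0.2788, 0.0631]
ee_rot: [[-1.0, -0.015, -0.001], [-0.015, 1.0, 0.001], [0.001, 0.001, -1.0]]
ft_force: [0.5, 0.0, 30.5]
finger_gap: 0.088
```

```bash
python3 g.py 573.5 -279.2 64 90.9
```

```text
at [ 572.9 -278.8   63.1] ang 90.9 -> delta [-0.6, -0.4, -0.9] yaw -0.0 j6 -2.23 F [ 0.5  0.  30.5]
```

move_arm:
  hand: [0.6, 0.6, 0.6, 0.6, 0.6]
  delta_pos:
    - [0, 0, -1]
    - [0, 0, -1]
    - [0, 0, -1]
    - [0, 0, -40]
    - [0, 0, -90]
  yaw: [0, 0, 0, 0, 0]

```text
t: 19.23
ee_pos: [0.5722, -0.2784, 0.154]
ee_rot: [[-1.0, -0.015, -0.002], [-0.015, 1.0, 0.002], [0.002, 0.002, -1.0]]
ft_force: [0.6, 0.1, -0.1]
finger_gap: 0.399
```

move_arm:
  hand: [0.5, 0.5, 0.5, 0.5, 0.5]
  delta_pos:
    - [0, 0, -40]
    - [0, 40, -85]
    - [0, 85, -125]
    - [0, 140, -150]
    - [0, 200, -170]
  yaw: [0, 0, 0, 0, 0]

```text
t: 19.85
ee_pos: [0.5702, -0.0785, 0.3261]
ee_rot: [[-1.0, -0.014, 0.003], [-0.014, 1.0, -0.001], [-0.003, -0.001, -1.0]]
ft_force: [1.0, 0.8, -0.1]
finger_gap: 0.506
```

```bash
python3 g.py 589.5 325 345 87.4; python3 pan.py scene s5.png; python3 - <<'E'
from m import *
for cam in("scene","top"):
    p,d=env.camera(cam);W=cloud(env.calibration(cam),d);q=(d>0)&(W[...,2]>.075)&(W[...,2]<.11)&(abs(W[...,0]-.572)<.06)&(abs(W[...,1]+.33)<.11)
    if q.sum()>9: rect(W[q],"plate in kit "+cam);print(W[q][:,2].max())
E
```

```text
at [570.2 -78.5 326.1] ang 90.8 -> delta [-25.1, 403.2, -19.2] yaw 3.4 j6 -1.93 F [ 1.   0.8 -0.1]
[(0.58, array([0.499, 0.021]))]
pan 341 c [502.1  26.5] short/long [152.7 240.2] short-dir deg 3.4
tab 145 c [495.9 156.5] short/long [16.2 43.5] short-dir deg -84.3
plate in kit scene 121 c [ 569.8 -275. ] short/long [16.6 61.9] short-dir deg -87.5
0.10118875906861469
```

View pics/s5.png

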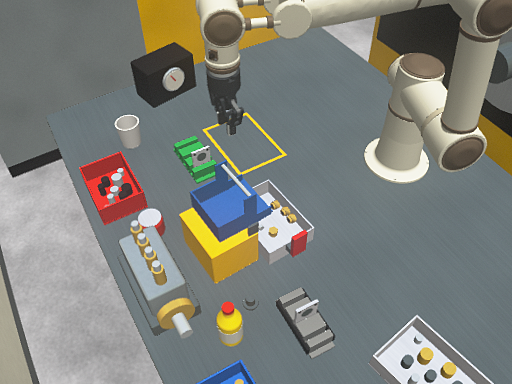

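move_arm:
  hand: [0.5, 0.5, 0.5, 0.5, 0.5]
  delta_pos:
    - [-4, 60, -10]
    - [-8, 120, -18]
    - [-12, 180, -18]
    - [-16, 240, -18]
    - [-20, 300, -18]
  yaw: [1, 2, 3, 3.4, 3.4]

```text
t: 20.68
ee_pos: [0.586, 0.2205, 0.3408]
ee_rot: [[-0.999, 0.047, -0.001], [0.047, 0.999, -0.001], [0.001, -0.001, -1.0]]
ft_force: [0.9, 0.2, 0.2]
finger_gap: 0.499
```

move_arm:
  hand: [0.5, 0.5, 0.5, 0.5, 0.5]
  delta_pos:
    - [0, 45, 40]
    - [0, 85, 80]
    - [0, 101, 130]
    - [0, 101, 175]
    - [0, 101, 175]
  yaw: [0, 0, 0, 0, 0]

```text
t: 21.3
ee_pos: [0.5873, 0.3189, 0.1608]
ee_rot: [[-0.999, 0.046, -0.011], [0.046, 0.999, -0.004], [0.011, -0.004, -1.0]]
ft_force: [0.2, -0.2, 0.0]
finger_gap: 0.501
```

```bash
python3 pl.py; python3 g.py 589.2 324.8 63 87.4
```

```text
plate 912 c [591.6 325.9] short/long [ 8.7 60.3] short-dir deg 87.5
0.09940117012873889
at [589.5 319.6 164.8] ang 87.4 -> delta [0.1, 5.3, 101.8] yaw -0.0 j6 -1.21 F [-0.2 -0.3  0.7]
```

move_arm:
  hand: [0.5, 0.5, 0.5, 0.5, 1]
  delta_pos:
    - [0.5, 5, 0]
    - [0.5, 5, 45]
    - [0.5, 5, 85]
    - [0.5, 5, 101]
    - [0.5, 5, 101]
  yaw: [0, 0, 0, 0, 0]

```text
t: 21.98
ee_pos: [0.5902, 0.3265, 0.0668]
ee_rot: [[-0.999, 0.044, 0.001], [0.044, 0.999, 0.0], [-0.001, 0.0, -1.0]]
ft_force: [0.0, 0.9, -0.3]
finger_gap: 0.301
```

move_arm:
  hand: [1, 1, 1, 1]
  delta_pos:
    - [0, 0, 0]
    - [0, 0, 0]
    - [0, 0, 0]
    - [0, 0, 0]
  yaw: [0, 0, 0, 0]

```text
t: 22.48
ee_pos: [0.5916, 0.3268, 0.0689]
ee_rot: [[-0.999, 0.044, 0.005], [0.044, 0.999, 0.001], [-0.004, 0.001, -1.0]]
ft_force: [0.4, -0.9, 6.5]
finger_gap: 0.088
```

```bash
python3 g.py 589.2 324.8 63 87.4
```

```text
at [591.6 326.8  68.9] ang 87.5 -> delta [2.3, -2.1, 5.8] yaw 0.1 j6 -1.2 F [ 0.4 -0.9  6.5]
```

move_arm:
  hand: [1, 1, 1, 1, 1]
  delta_pos:
    - [0, 0, -40]
    - [0, 0, -100]
    - [0, -35, -150]
    - [0, -70, -200]
    - [0, -105, -245]
  yaw: [0, 0, 0, 0, 0]

```text
t: 23.1
ee_pos: [0.5849, 0.2207, 0.3136]
ee_rot: [[-0.999, 0.044, 0.002], [0.044, 0.999, 0.001], [-0.002, 0.001, -1.0]]
ft_force: [0.5, -0.2, -0.0]
finger_gap: 0.086
```

move_arm:
  hand: [1, 1, 1, 1, 1]
  delta_pos:
    - [-1, -40, -40]
    - [-4, -100, -50]
    - [-6, -160, -50]
    - [-8, -220, -50]
    - [-10, -280, -50]
  yaw: [0, 0, 0, 0, 0]

```text
t: 23.72
ee_pos: [0.5824, -0.0603, 0.3616]
ee_rot: [[-0.999, 0.044, 0.001], [0.044, 0.999, -0.0], [-0.001, 0.0, -1.0]]
ft_force: [0.2, -0.5, -0.4]
finger_gap: 0.085
```

```bash
python3 g.py 574 -379 190 90.9;
```

```text
at [582.4 -60.3 361.6] ang 87.5 -> delta [-5.4, -318.7, 171.6] yaw -3.4 j6 -1.84 F [ 0.2 -0.5 -0.4]
```

move_arm:
  hand: [1, 1, 1, 1, 1]
  delta_pos:
    - [-1, -60, 0]
    - [-2, -120, 5]
    - [-3, -178, 15]
    - [-4, -235, 30]
    - [-5, -285, 65]
  yaw: [-1, -2, -3, -3.4, -3.4]

```text
t: 24.35
ee_pos: [0.5756, -0.3463, 0.298]
ee_rot: [[-1.0, -0.015, 0.004], [-0.015, 1.0, -0.003], [-0.004, -0.003, -1.0]]
ft_force: [1.0, -0.7, -0.2]
finger_gap: 0.086
```

move_arm:
  hand: [1, 1, 1, 1, 1]
  delta_pos:
    - [0, -34, 30]
    - [0, -34, 80]
    - [0, -34, 130]
    - [0, -34, 145]
    - [0, -34, 145]
  yaw: [0, 0, 0, 0, 0]

```text
t: 24.98
ee_pos: [0.5756, -0.3773, 0.151]
ee_rot: [[-1.0, -0.015, -0.001], [-0.015, 1.0, 0.001], [0.001, 0.001, -1.0]]
ft_force: [0.3, -0.0, -0.8]
finger_gap: 0.088
```

move_arm:
  hand: [1, 1]
  delta_pos:
    - [0, 0, 0]
    - [0, 0, 0]
  yaw: [0, 0]

```text
t: 25.22
ee_pos: [0.5768, -0.3785, 0.1538]
ee_rot: [[-1.0, -0.015, 0.003], [-0.015, 1.0, -0.003], [-0.003, -0.003, -1.0]]
ft_force: [0.2, -1.5, -0.6]
finger_gap: 0.086
```

```bash
python3 kit.py w7.png; python3 g.py 574 -379 71 90.9
```

```text
kit top 9328 c [ 571.6 -329.3] short/long [ 79.8 153.2] short-dir deg 0.9
rib 1888 c [ 572.7 -395.8] short/long [20.1 79.5] short-dir deg -89.1
rib 3521 c [ 572.1 -353.7] short/long [36.2 79.7] short-dir deg -89.1
rib 3543 c [ 571.2 -304. ] short/long [36.  79.6] short-dir deg -89.6
rib 376 c [ 539.7 -262.9] short/long [17.1 19.5] short-dir deg 0.7
grey 1049 c [ 570.6 -279.3] short/long [ 8.7 60.1] short-dir deg -89.7
[ 0.56817295 -0.28030348  0.09470275]
grey 2867 c [ 573.8 -378.4] short/long [10.5 60.4] short-dir deg 89.8
[ 0.56235706 -0.37884216  0.17951316]
grey 442 c [ 567.3 -385.4] short/long [3.9 7. ] short-dir deg -37.8
[ 0.56653965 -0.38630554  0.1781985 ]
grey 431 c [ 567.5 -370.7] short/long [5.8 5.9] short-dir deg -1.4
[ 0.56630922 -0.37125298  0.17819861]
at [ 576.5 -378.3  153.3] ang 90.9 -> delta [2.8, -0.4, 82.3] yaw -0.0 j6 -2.34 F [ 0.9  0.3 -1. ]
```

View pics/w7.png

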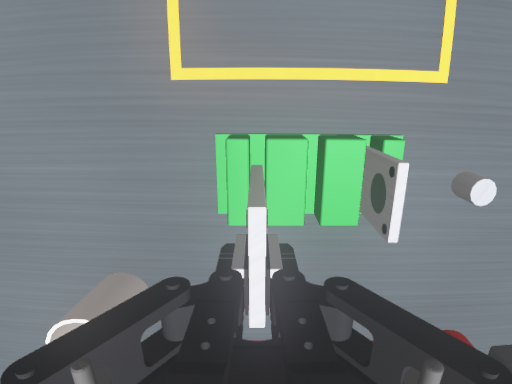

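move_arm:
  hand: [1, 1, 1, 1, 1]
  delta_pos:
    - [1.4, -0.5, 20]
    - [1.4, -0.5, 45]
    - [1.4, -0.5, 62]
    - [1.4, -0.5, 76]
    - [1.4, -0.5, 83]
  yaw: [0, 0, 0, 0, 0]

```text
t: 25.9
ee_pos: [0.5741, -0.3782, 0.0688]
ee_rot: [[-1.0, -0.015, -0.001], [-0.015, 1.0, 0.0], [0.001, 0.0, -1.0]]
ft_force: [-9.6, 6.5, 26.7]
finger_gap: 0.089
```

```bash
python3 g.py 575.2 -378.8 69 90.9
```

```text
at [ 574.1 -378.2   68.8] ang 90.9 -> delta [-1.1, -0.7, -0.2] yaw -0.0 j6 -2.34 F [-9.6  6.5 26.7]
```

Seated (z matches). Release, rise, and look.

move_arm:
  hand: [0.6, 0.6, 0.6, 0.6, 0.6]
  delta_pos:
    - [0, 0, -1]
    - [0, 0, -1]
    - [0, 0, -1]
    - [0, 0, -40]
    - [0, 0, -95]
  yaw: [0, 0, 0, 0, 0]

```text
t: 26.52
ee_pos: [0.5731, -0.3771, 0.1617]
ee_rot: [[-1.0, -0.015, -0.003], [-0.015, 1.0, 0.003], [0.003, 0.003, -1.0]]
ft_force: [0.3, -1.1, 0.5]
finger_gap: 0.399
```

move_arm:
  hand: [0.3, 0.3]
  delta_pos:
    - [0, 0, -5]
    - [0, 0, -5]
  yaw: [0, 0]

```text
t: 26.78
ee_pos: [0.5744, -0.3782, 0.1684]
ee_rot: [[-1.0, -0.015, 0.001], [-0.015, 1.0, -0.001], [-0.001, -0.001, -1.0]]
ft_force: [0.0, 0.4, -0.9]
finger_gap: 0.698
```

```bash
python3 kit.py w8.png; python3 g.py 400 -120 220 93.4; python3 pan.py scene; python3 pan.py top
```

```text
kit top 8438 c [ 570.8 -328.5] short/long [ 78.8 153.6] short-dir deg 0.9
rib 1768 c [ 571.8 -395.5] short/long [19.8 78.4] short-dir deg -89.1
rib 3193 c [ 571.2 -353.1] short/long [36.1 78.7] short-dir deg -89.0
rib 3136 c [ 570.4 -303.4] short/long [35.8 78.8] short-dir deg -89.3
rib 341 c [ 539.4 -262. ] short/long [17.5 19.4] short-dir deg 1.6
grey 808 c [ 570.6 -377.6] short/long [ 7.7 59.5] short-dir deg -89.3
[ 0.56845721 -0.37795405  0.09381808]
grey 930 c [ 569.8 -278.9] short/long [ 9.2 58.9] short-dir deg -89.5
[ 0.56787665 -0.27947431  0.09389901]
grey 266 c [ 564.2 -412.3] short/long [1.6 4.9] short-dir deg 1.1
[ 0.56427231 -0.41224689  0.18842747]
grey 266 c [ 564.  -342.5] short/long [2.8 8.6] short-dir deg -28.2
[ 0.56321319 -0.3441314   0.18790933]
at [ 573.8 -377.7  166.8] ang 90.9 -> delta [169.9, 260.3, -52.7] yaw -2.5 j6 -2.34 F [-0.1  0.1  0.2]
[(0.87, array([0.5  , 0.021]))]
pan 354 c [501.2  28.9] short/long [152.8 244. ] short-dir deg 3.1
tab 143 c [496.5 156.2] short/long [15.4 42.7] short-dir deg -87.2
[(0.56, array([0.507, 0.018]))]
pan 451 c [501.8  27.3] short/long [150.6 239.4] short-dir deg 3.0
tab 100 c [494.7 152.8] short/long [12.  43.9] short-dir deg -87.2
```

move_arm:
  hand: [0.3, 0.3, 0.3, 0.3, 0.3]
  delta_pos:
    - [30, 35, -25]
    - [65, 85, -35]
    - [100, 140, -35]
    - [135, 195, -35]
    - [170, 245, -35]
  yaw: [-0.5, -1, -1.5, -2, -2.5]

```text
t: 27.65
ee_pos: [0.4014, -0.1371, 0.2022]
ee_rot: [[-0.998, -0.059, -0.001], [-0.059, 0.998, 0.001], [0.001, 0.001, -1.0]]
ft_force: [-0.3, 0.3, 0.4]
finger_gap: 0.695
```

move_arm:
  hand: [0.3, 0.3, 0.3, 0.3, 0.3]
  delta_pos:
    - [0, 60, 0]
    - [0, 120, 0]
    - [0, 180, 0]
    - [-5, 240, 0]
    - [-30, 285, 0]
  yaw: [0, 0, 0, 0, 0]

```text
t: 28.28
ee_pos: [0.415, 0.1497, 0.2026]
ee_rot: [[-0.998, -0.06, -0.0], [-0.06, 0.998, -0.0], [0.0, -0.0, -1.0]]
ft_force: [1.0, -1.3, -0.4]
finger_gap: 0.702
```

```bash
python3 g.py 494.8 152.5 76 93.3; python3 pan.py scene
```

```text
at [415.  149.7 202.6] ang 93.5 -> delta [-79.8, -2.0, 126.6] yaw 0.2 j6 -1.56 F [ 1.  -1.3 -0.4]
[(0.9, array([0.508, 0.022]))]
pan 344 c [500.6  27.4] short/long [152.7 243.6] short-dir deg 2.5
tab 147 c [495.8 156.5] short/long [15.  43.1] short-dir deg -88.1
```

move_arm:
  hand: [0.3, 0.3, 0.3, 0.3, 0.3]
  delta_pos:
    - [-45, -1, 25]
    - [-80, -2, 50]
    - [-80, -2, 95]
    - [-80, -2, 126]
    - [-80, -2, 126]
  yaw: [0.2, 0.2, 0.2, 0.2, 0.2]

```text
t: 29.0
ee_pos: [0.493, 0.1492, 0.0739]
ee_rot: [[-0.998, -0.055, -0.007], [-0.055, 0.999, -0.001], [0.007, -0.0, -1.0]]
ft_force: [-0.5, -0.4, 0.1]
finger_gap: 0.703
```

move_arm:
  hand: [1, 1, 1, 1, 1]
  delta_pos:
    - [0, 0, 0]
    - [0, 0, 0]
    - [0, 0, 0]
    - [0, 0, 0]
    - [0, 0, 0]
  yaw: [0, 0, 0, 0, 0]
  newtons: 50

```text
t: 29.62
ee_pos: [0.4975, 0.1508, 0.079]
ee_rot: [[-0.998, -0.056, 0.004], [-0.056, 0.998, 0.001], [-0.004, 0.001, -1.0]]
ft_force: [-0.3, 2.4, 7.0]
finger_gap: 0.158
```

```bash
python3 g.py 388.6 152.5 76 93.3; python3 g.py 388.6 -193.5 77 90.8
```

```text
at [497.5 150.8  79. ] ang 93.2 -> delta [108.7, 7.8, 2.6] yaw -0.1 j6 -1.57 F [-0.3  2.4  7. ]
at [497.5 150.8  79. ] ang 93.2 -> delta [127.9, -337.7, 1.2] yaw 2.4 j6 -1.57 F [-0.3  2.4  7. ]
```

move_arm:
  hand: [1, 1, 1, 1, 1]
  delta_pos:
    - [15, 1, -1]
    - [45, 1, -1]
    - [75, 0, -1]
    - [95, -15, -1]
    - [110, -45, -1]
  yaw: [0, 0, 0, 0.5, 1]

```text
t: 30.25
ee_pos: [0.3891, 0.0996, 0.079]
ee_rot: [[-0.999, -0.04, 0.004], [-0.04, 0.999, 0.001], [-0.004, 0.001, -1.0]]
ft_force: [2.8, 4.2, 3.0]
finger_gap: 0.157
```

move_arm:
  hand: [1, 1, 1, 1, 1]
  delta_pos:
    - [3, -40, 0]
    - [6, -85, 0]
    - [8, -130, 0]
    - [10, -170, 0]
    - [10, -190, 0]
  yaw: [0.5, 1, 1.4, 1.4, 1.4]

```text
t: 30.88
ee_pos: [0.3863, -0.092, 0.079]
ee_rot: [[-1.0, -0.011, 0.002], [-0.011, 1.0, 0.002], [-0.002, 0.002, -1.0]]
ft_force: [-1.2, 9.9, 7.5]
finger_gap: 0.153
```

move_arm:
  hand: [1, 1]
  delta_pos:
    - [0, 0, 0]
    - [0, 0, 0]
  yaw: [0, 0]

```text
t: 31.12
ee_pos: [0.3866, -0.0923, 0.0789]
ee_rot: [[-1.0, -0.014, 0.002], [-0.014, 1.0, -0.004], [-0.002, -0.004, -1.0]]
ft_force: [-0.7, -5.0, 2.2]
finger_gap: 0.154
```

```bash
python3 g.py 391.4 -193.5 79 90.8; python3 pan.py scene s7.png; python3 pan.py top
```

```text
at [386.6 -92.3  78.9] ang 90.8 -> delta [-3.4, -101.3, 0.2] yaw -0.0 j6 -2.12 F [-0.7 -5.   2.2]
[(0.71, array([ 0.558, -0.279])), (0.61, array([ 0.373, -0.226]))]
pan 256 c [ 525.9 -257. ] short/long [173.9 232.1] short-dir deg -7.6
tab 0 c [0. 0.] short/long [0. 0.] short-dir deg 0.0
[(0.74, array([ 0.397, -0.226]))]
pan 340 c [ 387.3 -227.9] short/long [150.8 221. ] short-dir deg 1.2
tab 0 c [0. 0.] short/long [0. 0.] short-dir deg 0.0
```

View pics/s7.png

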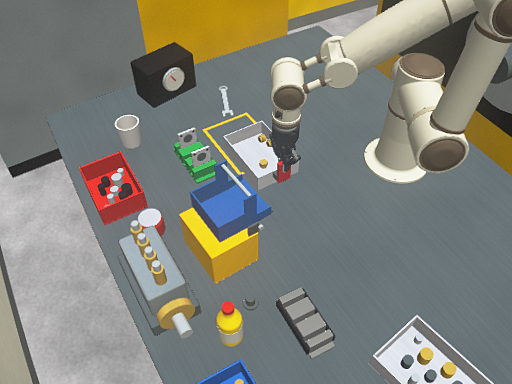

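move_arm:
  hand: [1, 1, 1, 1, 1]
  delta_pos:
    - [-1, -20, 0]
    - [-2, -55, 0]
    - [-2, -85, 0]
    - [-2, -102, 0]
    - [-2, -102, 0]
  yaw: [0.3, 0.3, 0.3, 0.3, 0.3]

```text
t: 31.95
ee_pos: [0.3903, -0.1937, 0.079]
ee_rot: [[-1.0, -0.008, 0.002], [-0.008, 1.0, -0.002], [-0.002, -0.002, -1.0]]
ft_force: [-0.4, -2.3, 4.2]
finger_gap: 0.154
```

```bash
python3 g.py 391.4 -193.5 79 90.8; python3 pan.py top
```

```text
at [ 390.3 -193.7   79. ] ang 90.5 -> delta [-1.1, 0.2, 0.0] yaw -0.3 j6 -2.32 F [-0.4 -2.3  4.2]
[]
```

Release and rise, moving clear for the check.

move_arm:
  hand: [0.3, 0.3, 0.3, 0.3, 0.3]
  delta_pos:
    - [0, 0, 0]
    - [0, 0, 0]
    - [0, 0, 0]
    - [0, 0, -30]
    - [0, 0, -90]
  yaw: [0, 0, 0, 0, 0]

```text
t: 32.67
ee_pos: [0.3873, -0.1913, 0.1663]
ee_rot: [[-1.0, -0.008, -0.005], [-0.008, 1.0, 0.005], [0.005, 0.005, -1.0]]
ft_force: [0.5, -0.0, -0.0]
finger_gap: 0.703
```

move_arm:
  hand: [0.3, 0.3, 0.3, 0.3, 0.3]
  delta_pos:
    - [0, 30, -50]
    - [0, 90, -80]
    - [0, 150, -100]
    - [0, 210, -100]
    - [0, 270, -100]
  yaw: [0, 0, 0, 0, 0]

```text
t: 33.3
ee_pos: [0.3867, 0.0787, 0.2684]
ee_rot: [[-1.0, -0.008, 0.002], [-0.008, 1.0, -0.0], [-0.002, -0.0, -1.0]]
ft_force: [0.6, -0.2, -0.3]
finger_gap: 0.696
```

move_arm:
  hand: [0.3, 0.3, 0.3, 0.3, 0.3]
  delta_pos:
    - [0, 60, 0]
    - [0, 110, 0]
    - [0, 130, 0]
    - [0, 130, 0]
    - [0, 130, 0]
  yaw: [0, 0, 0, 0, 0]

```text
t: 33.92
ee_pos: [0.3858, 0.2062, 0.2677]
ee_rot: [[-1.0, -0.008, -0.001], [-0.008, 1.0, -0.001], [0.001, -0.001, -1.0]]
ft_force: [1.1, 0.0, -0.4]
finger_gap: 0.701
```

```bash
python3 pan.py top t9.png; python3 pan.py scene; python3 - <<'E'
from m import *
p,d=env.camera("top");cal=env.calibration("top");W=cloud(cal,d);Z=W[...,2];p=p.astype(int);b,g,r=p[...,0],p[...,1],p[...,2]
m=(d>0)&(r>150)&(g>110)&(b<110)&(W[...,0]>.25)&(W[...,0]<.49)&(W[...,1]>-.5)&(W[...,1]<-.15)&(Z<.012);rect(W[m],"spot")
E
```

```text
[(0.81, array([ 0.395, -0.323]))]
pan 417 c [ 389.9 -327.2] short/long [148.9 225.3] short-dir deg 0.5
tab 114 c [ 389.2 -191.3] short/long [13.7 42.1] short-dir deg 89.4
[(0.89, array([ 0.393, -0.326])), (0.52, array([ 0.313, -0.448]))]
pan 378 c [ 389.2 -320.5] short/long [155.3 245.1] short-dir deg -0.0
tab 110 c [ 389.1 -189.1] short/long [17.3 43.8] short-dir deg -88.3
spot 750 c [ 390.7 -330.3] short/long [180.4 261.9] short-dir deg 0.8
```

View pics/t9.png

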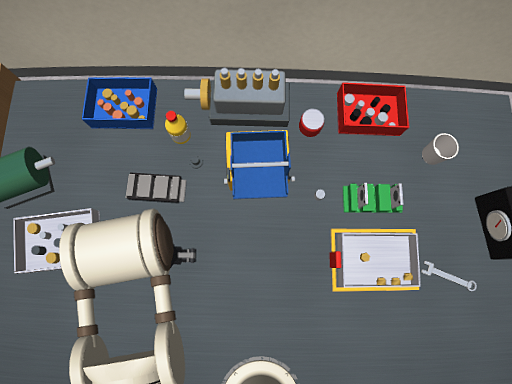

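move_arm:
  hand: [0.3, 0.3, 0.3, 0.3, 0.3]
  delta_pos:
    - [0, 0, 0]
    - [0, 0, 0]
    - [0, 0, 0]
    - [0, 0, 0]
    - [0, 0, 0]
  yaw: [0, 0, 0, 0, 0]

```text
t: 34.8
ee_pos: [0.3859, 0.2069, 0.2679]
ee_rot: [[-1.0, -0.008, -0.0], [-0.008, 1.0, -0.0], [0.0, -0.0, -1.0]]
ft_force: [-0.4, -0.0, 0.6]
finger_gap: 0.699
```

move_arm:
  hand: [0.3, 0.3, 0.3, 0.3, 0.3]
  delta_pos:
    - [0, 0, 0]
    - [0, 0, 0]
    - [0, 0, 0]
    - [0, 0, 0]
    - [0, 0, 0]
  yaw: [0, 0, 0, 0, 0]

```text
t: 35.42
ee_pos: [0.3859, 0.2068, 0.268]
ee_rot: [[-1.0, -0.008, 0.0], [-0.008, 1.0, -0.0], [-0.0, -0.0, -1.0]]
ft_force: [-0.4, -0.4, 0.1]
finger_gap: 0.699
```

move_arm:
  hand: [0.3, 0.3, 0.3, 0.3, 0.3]
  delta_pos:
    - [0, 0, 0]
    - [0, 0, 0]
    - [0, 0, 0]
    - [0, 0, 0]
    - [0, 0, 0]
  yaw: [0, 0, 0, 0, 0]

```text
t: 36.05
ee_pos: [0.3859, 0.2068, 0.2679]
ee_rot: [[-1.0, -0.008, -0.0], [-0.008, 1.0, -0.0], [0.0, -0.0, -1.0]]
ft_force: [0.4, -1.1, -1.6]
finger_gap: 0.7
```

```bash
python3 pan.py top; python3 -c "
from h import env
print(len([1 for q in env.spot_point('nut0','top') if q['score']>.3]), [[round(v) for v in q['position']] for q in env.spot_point('nut0','top')])"
```

```text
[(0.92, array([ 0.396, -0.327]))]
pan 417 c [ 389.7 -327.2] short/long [149.1 224.3] short-dir deg 0.6
tab 114 c [ 389.1 -191.2] short/long [13.7 42.1] short-dir deg 89.0
4 [[383, 284], [396, 285], [364, 257], [406, 280]]
```

```bash
python3 -c "
from rig import env
print(env.job_done())"
```

```text
the job is handed in; nothing more can be done
None
```

The kit is made up and handed in at about 36 s of robot time.

- **Nuts and bin:** I slid the pan under the lip and pulled the bin to its stop. The wrist camera put the bar about 183 mm above the table, which is where it should sit fully tipped. All 4 nuts went into the pan. I swung the bin back until it met its end stop; the bar was back in its starting place and the bin was empty.
- **Plates:** There were 2 plates, and both now stand on end in the two outer slots of the green stand. Seen from above with the wrist camera, each is within about 1 mm of the slot's middle.
- **Pan:** It rests inside the yellow outline with all 4 nuts in it. By the top camera it is about 1 mm off centre in x, 3 mm in y and 0.2° in angle, with 5 mm and 10 mm to spare. It had not moved 2 s later.

**Differences between cameras:** The scene camera put the pan's tab 2–4 mm further to +y than the top camera did, both under the bin and in the outline. That is near the calibration limit, and even the larger reading keeps the pan inside the outline.

**Forces and knocks:** The wrist force reached about 54 N for a moment when the bin met its shut stop, below the 120 N limit. I saw no knock to the pan, and nothing else on the bench looked moved in the last picture.

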